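# Seat a piston in the V-nest and bolt it in

## Task

Slide the piston that stands in front of the guide rails along the bench, without lifting it, between the converging rails and press it fully home against both jaws of the blue V with a gentle push of about 12 N (never more than 25 N on the nest or the rails). Then slide the red-knobbed bolt all the way across behind the piston so that it is retained, and let go. Leave the wrist pin, the red bottle and the tin beside the nest where they stand.

Things in the scene. Friction and masses are not known exactly. Their poses are not given: they have to be found in the camera images.
- nest: Fixed dark U-frame, 12 mm high, with a blue 90-degree V head (jaws 2 to 28 mm high, rigid, slippery white faces). Origin on the bench on the centre line; x = push direction into the V, y across, z up. The head is clamped somewhere along the frame and its place is NOT measured: the seated piston's centre lies at nest y = 0, x anywhere from -10 to +10 mm; find it by feel. Side bars at y = +-112 mm
- guides: Two fixed aluminium rails, 16 mm high, 12 mm thick, mirrored about y = 0; origin and axes as the nest. Inner faces converge from y = +-105 mm at x = -125 mm to y = +-55 mm at x = -60 mm, then run parallel to x = 0. Slippery. Bare bench between them
- piston: Bright engine piston standing on its round crown (101 mm diameter, up to 30 mm above the bench), hollow cut-away skirt above, 76 mm high in all, 0.36 to 0.73 kg; sliding it takes 1 to 3 N. Origin: centre of its underside, z up. Starts in front of the rails' mouth; its yaw does not matter. Push it at the crown
- bolt (a joint): Bolt on the V head (shifts with it), m: 0 open, 0.070 fully across; moves to nest -y, friction 2.5 N, stays put. Upright red knob, 18 mm diameter, 29 to 55 mm above the bench (channel walls beside it up to 28 mm), at nest y +155 mm open, +85 mm closed, its x 59.5 mm less than the seated piston's centre. Bar passes 2 mm behind the seated piston; open, its nose is at y +60 mm
- wrist_pin: Bystander: grey steel wrist pin standing on end, 23 mm diameter, 70 mm high; origin at its foot. Right of the rails
- red_bottle: Bystander: small red bottle, 24x40x80 mm, standing; origin at its foot. Right of the rails
- tin: Bystander: round cream tin, 98 mm diameter, 74 mm high; origin at its foot. Left of the V head, beyond the bolt
Not all that is in view belongs to the job. What is shaped like the piston but green or orange is not meant.

How it is judged (in metres and radians):
On the way, in this order (a step that is already met when the one before it is completed fails the run):
1. the piston is pressed centred into the V with at least 4 N for 0.3 s, the bolt still open (x of piston in the frame of nest between -0.016 and 0.016 m and y of piston in the frame of nest between -0.003 and 0.003 m and contact force between piston and nest above 4 N and value of joint bolt below 0.01 m), for 0.3 s.
2. the bolt is all the way across behind the piston (value of joint bolt above 0.064 m), for 0.2 s.
At the end, for the whole second after the job is handed in: The piston stands upright on the bench (underside within 4 mm of it, tilt under 0.05 rad), in the V within 3 mm of the centre line and within 16 mm of the nest's origin along x, at rest; the bolt is across behind it (at least 64 of its 70 mm); the gripper touches nothing (x of piston in the frame of nest between -0.016 and 0.016 m and y of piston in the frame of nest between -0.003 and 0.003 m and value of joint bolt above 0.064 m and height (world z) of piston below 0.004 m and angle between piston's own z axis and vertical below 0.05 rad and linear speed of piston below 0.01 m/s and contact force between the fingers and anything else below 0.5 N).
It fails at once if the nest (V, bolt) is pressed by the piston with more than 25 N (contact force between piston and nest above 25 N).
It fails at once if the rails are pressed by the piston with more than 25 N (contact force between piston and guides above 25 N).
It fails at once if the piston is lifted more than 15 mm off the bench (height (world z) of piston above 0.015 m).
It fails at once if the wrist pin, the red bottle or the tin is moved by more than 15 mm (distance of any of wrist_pin, red_bottle, tin from where it was at the start of the episode above 0.015 m).
It also fails if it takes over 72 s, if anything falls off the work surface, if the arm or the gripper's body presses on something with over 40 N, if the wrist force passes 120 N, or if a joint passes its speed limit or range.

## Robot

A 6-joint arm with a two-finger parallel gripper is mounted at the origin on a cart in front of the work surface, level with it; the furniture and walls round the work are solid. World frame = base frame: x ahead of the robot, y to its left, z up, the work surface at z = 0. Lengths are in mm, angles in rad, forces in N, time in s.
With the tool pointing down it reaches from about 350 to 775 mm from the base axis. Payload 7.3 kg.
Tool frame: the origin (TCP) lies on the centre line of the jaws, within the pads' length; the fingertips stand 17 mm ahead of it and the grasp point (between the pads) lies 2 mm behind it; z points along the fingers, y is the line along which they close (so a half turn about z gives the same grasp; the last joint's range is limited). The gripper opens to 92 mm and grips with 3 to 60 N. Pads are 19 mm wide; open, the fingers measure 130 mm over their backs; the gripper's body (75 mm by 190 mm) begins 47 mm behind the grasp point.
Start: joints at [-1.291, 0.342, 1.524, -0, 1.275, -0.146], TCP at [216.874, -478.13, 243.741] pointing down, gripper open.
Joint ranges: [-2.53, 2.53], [-0.77, 2.02], [0.04, 2.7], [-1, 4.14], [0.28, 2.66], [-3.11, 3.11]. Speed limits (rad/s): [2.57, 2.57, 3.14, 3.14, 3.14, 3.14].

## Interface

Orientations are given as [roll, pitch, yaw] about the fixed x, y, z axes, in that order (R = Rz(yaw) Ry(pitch) Rx(roll)).
In Python, from plant import bot gives the robot as it stands. The module is installed in compiled form; this text tells all that it offers.
- The arm moves only by the shell command python3 -m pendant 'ROWS'. ROWS is JSON, a list of rows, each a list of 3 entries, a list of its own where there are three numbers: the shift along the world's x, y, z as a fraction of full scale, then the turn, a rotation vector about the world's x, y, z as a fraction of full scale, then the opening, from -1 (shut) to 1 (fully open), so that 0 is half open. In form: [[[tx, ty, tz], [rx, ry, rz], claw], ...]. A call has exactly 10 rows; each row shifts and turns the commanded pose from where the row before left it; what a row does not reach is not made up. Full scale, the value 1, is 30 mm for a shift and 0.12 rad for a turn. A row lasts 1/12 s, in which the tool goes at most 41.7 mm and 7.16 degrees, less where a joint would pass 70% of its speed; a pose out of reach is approached as far as the arm can. A call with a number of a shift or a turn outside -1 to 1 is refused whole. A call with a gripper value outside its range is refused whole. The fingers move at their own pace and stop on an object; the grip force is fixed at half the most. Time passes only in rows, so rows that do not move let the fingers close, or fill a call up. It gives the time, the measured TCP pose, the force, the opening and the grip force at its end, in the units of the state.
- bot.get_obs(): the state, without advancing time (a new reading comes with each control period).
- bot.capture(name): name is "scene" or "top" or "wrist"; returns the picture (480x640x3 uint8, blue, green, red); there is no depth.
- bot.camera_params(name): a dict with "fovy" (degrees; the focal length in pixels is half the picture's height over the tangent of half this angle, whatever the lens; pixels are square), "cx", "cy" (the principal point, pixels), "distortion" ([k1, k2, p1, p2, k3] as OpenCV has them; the pictures are not rectified), "camera_from_world" (4x4, takes a point from world to camera coordinates). Camera axes: x right, y down, z forward; pixel columns grow to the right and rows downward; lengths in mm; the calibration is good to about 2 mm. A picture is of the moment at which its call begins: read the wrist's pose just before it. camera_params takes no time and is no camera call; for the wrist camera it gives the pose at the moment of the call.
- bot.close_job(): hands the job in; it is judged then, once.
The state is a dict: "time": time; "joint_positions": joint angles; "dq": joint speeds; "tau": joint torques, N m; "tool_pos": TCP position; "tcp_rot": TCP orientation; "contact_force": force on the tool from outside, world axes, zero at the start; "moment": the same for the moment, N m; "grip_width": finger opening in mm; "finger_force": force on a finger pad.
Only numpy, scipy, OpenCV 4.12 (cv2) and the standard library are available. Lean on these libraries where they do the work, as an engineer would, in place of code of your own. Each camera call takes 0.05 s, during which the arm holds its last target. There are 200 camera calls.

## Working session

There is one attempt and no reset: what is moved stays moved. The work goes in short steps, Python scripts to look and compute and a shell command to move; the robot and the scene stay as the last step left them, time stands still between calls to the robot, and variables do not carry over. Pictures are saved under pics/ and viewed, at most 10 in all, crops included, and the job is handed in when it is done.

```bash
mkdir -p pics; cat > h.py <<'E'
import numpy as np, cv2
from plant import bot
def snap(cam,name):
    P=bot.camera_params(cam); im=bot.capture(cam); cv2.imwrite(f'pics/{name}.png',im); return im,P
def K(P):
    f=240/np.tan(np.radians(P['fovy'])/2); return np.array([[f,0,P['cx']],[0,f,P['cy']],[0,0,1.]])
def unproj(P,uv,z):
    n=cv2.undistortPoints(np.array(uv,float).reshape(-1,1,2),K(P),np.array(P['distortion'],float))[:,0]
    T=np.array(P['camera_from_world']);R=T[:3,:3];c=-R.T@T[:3,3]
    d=np.c_[n,np.ones(len(n))]@R; z=np.broadcast_to(z,len(n))
    return c+d*((z-c[2])/d[:,2])[:,None]
def proj(P,X):
    T=np.array(P['camera_from_world']);r,_=cv2.Rodrigues(T[:3,:3])
    return cv2.projectPoints(np.array(X,float).reshape(-1,1,3),r,T[:3,3],K(P),np.array(P['distortion'],float))[0][:,0]
E
python3 - <<'E'
from h import *
for c in('scene','top'):
    im,P=snap(c,c+'0'); print(c,P['fovy'],P['distortion'],np.round(-np.array(P['camera_from_world'])[:3,:3].T@np.array(P['camera_from_world'])[:3,3]))
print(bot.get_obs())
E
```

```text
scene 49.87655800549089 [-0.08939863  0.          0.          0.          0.        ] [-17. 804. 595.]
top 51.7023876567434 [-0.0740909  0.         0.         0.         0.       ] [426.  40. 917.]
{'time': 0.1, 'joint_positions': array([-1.29103689e+00,  3.42643667e-01,  1.52489560e+00, -5.23924487e-06,
        1.27539258e+00, -1.45986468e-01]), 'dq': array([-2.56575167e-05, -2.01418323e-03, -1.93533689e-03,  8.03153499e-04,
        3.27287224e-04, -1.23800895e-03]), 'tau': array([ 1.82896631e-03, -4.32006061e+01, -2.44694799e+01,  7.18412292e-02,
        5.26040629e-02, -4.29266777e-05]), 'tool_pos': array([ 216.759283  , -477.80485132,  243.12834522]), 'tcp_rot': array([-3.14026698e+00, -1.89853387e-04,  4.25747310e-01]), 'contact_force': array([ 0.19490525, -0.27645543, -0.12824769]), 'moment': array([ 0.05916836,  0.02110488, -0.01409397]), 'finger_force': 0.0, 'grip_width': 91.49963443486472}
```

View pics/top0.png

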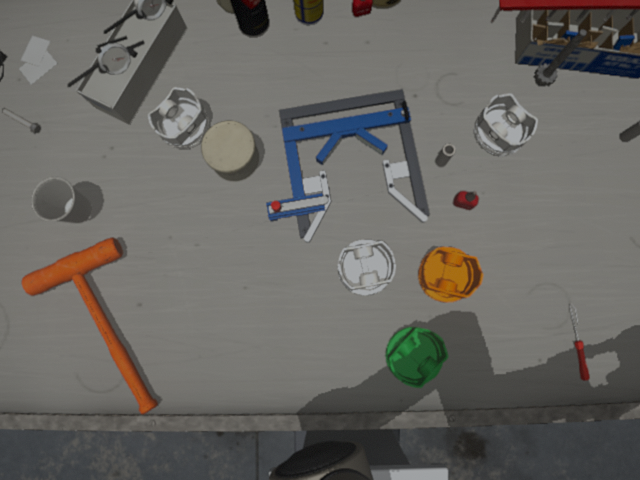

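View pics/scene0.png

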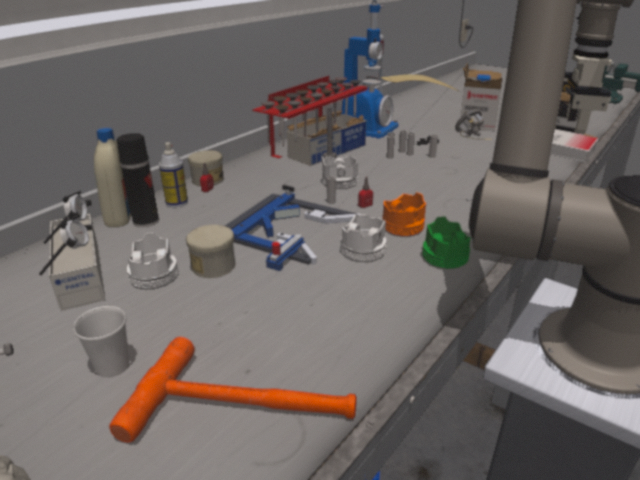

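In the top view, the bright pistons are at (366,267), (180,120) and (505,125), with an orange one at (450,273) and a green one at (416,355). Only (366,267) is bright and stands in front of the rails' mouth. I'll confirm it in an enlarged crop, which I'll also use to measure the rails.

```bash
python3 - <<'E'
import cv2
im=cv2.imread('pics/top0.png'); c=im[80:305,240:500]; cv2.imwrite('pics/crop0.png',cv2.resize(c,None,fx=2.66,fy=2.66,interpolation=cv2.INTER_CUBIC) if 0 else cv2.resize(c,(780,600*225*3//(675)*1 if 0 else 675))[:600] if 0 else cv2.resize(c,(650,562),interpolation=cv2.INTER_CUBIC))
E
```

```text
(no output)
```

View pics/crop0.png

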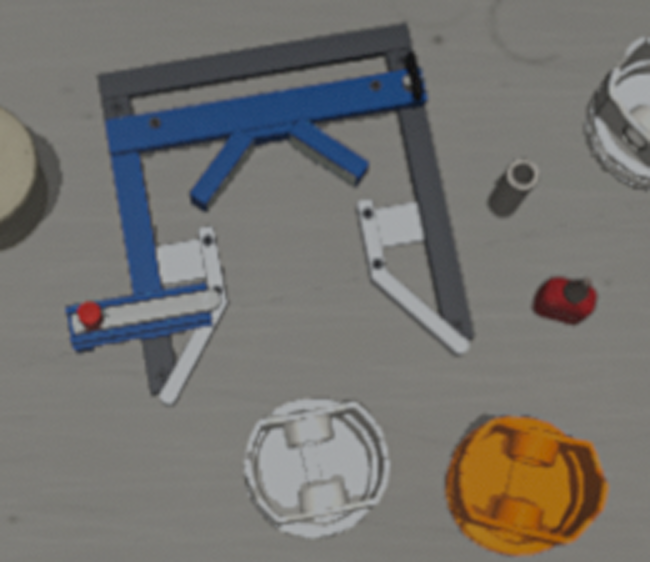

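```bash
cat > fit.py <<'E'
from h import *
from scipy.optimize import least_squares
P=bot.camera_params('top')
cr=lambda a:np.array(a,float)/2.5+[240,80]
M=np.array([[0,-55],[-60,-55],[-125,-105],[0,55],[-125,105]],float)
W=unproj(P,cr([[360,203],[373,277],[459,353],[213,230],[177,404]]),16)[:,:2]
def f(p): c,s=np.cos(p[2]),np.sin(p[2]); return M@np.array([[c,s],[-s,c]])+p[:2]
r=least_squares(lambda p:(f(p)-W).ravel(),[600,50,0.1])
print(r.x, np.round(r.fun.reshape(-1,2),1))
p=r.x; np.save('nest.npy',p)
ws=unproj(P,cr([[90,311],[520,172],[565,292],[318,530]]),[55,70,80,0]); 
c,s=np.cos(p[2]),np.sin(p[2]); R=np.array([[c,-s],[s,c]])
print('knob nest',(ws[0,:2]-p[:2])@R); print('world',ws.round())
# piston: crown edge circle fit at z=30/0 approx
im=cv2.imread('pics/top0.png')
def circ(q,z): 
    a=np.linspace(0,2*np.pi,24);return proj(P,np.c_[q[0]+50.5*np.cos(a),q[1]+50.5*np.sin(a),0*a+z])
# green/dark/white overlay with guess
g=unproj(P,cr([[317,468]]),[40])[0]; print('piston guess',g)
E
python3 fit.py
```

```text
[ 7.00820706e+02 -8.60127581e+00  1.60299971e-01] [[-0.3  1.7]
 [-1.9 -0.6]
 [ 1.1  0.9]
 [ 0.4 -1.1]
 [ 0.8 -1. ]]
knob nest [-54.14673866 154.74711586]
world [[ 623.  136.   55.]
 [ 713. -174.   70.]
 [ 623. -197.   80.]
 [ 466.  -26.    0.]]
piston guess [508.14313788 -23.45420118  40.        ]
```

The crop shows the bright piston at crop (317,468), which is about (367,267) in the full image, directly at the rails' mouth. The wrist pin is at (520,172) and the red bottle at (565,292). The knob fits nest y=154.7, against the 155 given, so the nest fit looks sound. Next I'll move above and behind the piston and turn the tool to nest yaw.

```bash
python3 -m pendant '[[[0.36,0.74,0],[0,0,-0.37],0.08],[[0.36,0.74,0],[0,0,-0.37],0.08],[[0.36,0.74,0],[0,0,-0.37],0.08],[[0.36,0.74,0],[0,0,-0.37],0.08],[[0.36,0.74,0],[0,0,-0.37],0.08],[[0.36,0.74,0],[0,0,-0.36],0.08],[[0.36,0.74,0],[0,0,0],0.08],[[0.36,0.74,0],[0,0,0],0.08],[[0.36,0.74,0],[0,0,0],0.08],[[0.36,0.74,0],[0,0,0],0.08]]'
python3 -m pendant '[[[0.36,0.74,0],[0,0,0],0.08],[[0.36,0.74,0],[0,0,0],0.08],[[0.36,0.74,0],[0,0,0],0.08],[[0.36,0.74,0],[0,0,0],0.08],[[0.36,0.74,0],[0,0,0],0.08],[[0.36,0.74,0],[0,0,0],0.08],[[0.36,0.74,0],[0,0,0],0.08],[[0.36,0.74,0],[0,0,0],0.08],[[0.36,0.74,0],[0,0,0],0.08],[[0.36,0.74,0],[0,0,0],0.08]]'
python3 - <<'E'
from h import *
o=bot.get_obs(); print(o['tool_pos'],o['tcp_rot'],o['contact_force'])
im,P=snap('wrist','w0'); np.save('Pw0.npy',P,allow_pickle=True)
E
```

```text
time: 0.93
tool_pos: [325.0, -254.8, 243.5]
tcp_rot: [-3.141, 0.0, 0.16]
contact_force: [0.5, -0.2, -0.6]
grip_width: 49.3
finger_force: 0.0
time: 1.77
tool_pos: [433.0, -32.9, 243.5]
tcp_rot: [-3.141, 0.001, 0.161]
contact_force: [1.0, -0.2, -0.1]
grip_width: 49.8
finger_force: 0.0
[433.02387283 -32.86905621 243.51042106] [-3.14145813e+00  5.80380287e-04  1.60612183e-01] [ 0.95058398 -0.20879628 -0.05222034]
```

View pics/w0.png

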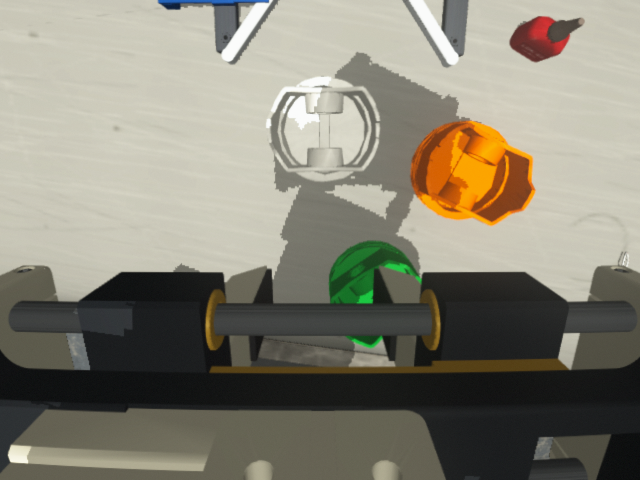

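The wrist view shows the bright piston's crown centred at about (325,129), the rail mouth tips at (229,58) and (452,60), and the green piston at (375,290), close to the right finger.

```bash
python3 - <<'E'
from h import *
P=np.load('Pw0.npy',allow_pickle=True).item()
p=np.load('nest.npy');c,s=np.cos(p[2]),np.sin(p[2]); R=np.array([[c,-s],[s,c]])
w=unproj(P,[[325,129],[268,128],[382,128],[325,182],[375,290],[229,60],[453,62],[452,171]],[30,30,30,30,40,16,16,40])
print(w.round(1)); print('nest',((w[:,:2]-p[:2])@R).round(1))
A=np.array([[-125,105],[-125,-105],[-125,117],[-125,-117]])@R.T+p[:2]
print('pred inner mouth',proj(P,np.c_[A,[16]*4]).round(1))
for q in ([508,-23],w[0,:2]):
  for z in (0,30): 
    X=[[q[0]+50.5*a,q[1]+50.5*b,z] for a,b in((1,0),(-1,0),(0,1),(0,-1))]; print(q,z,proj(P,X).round(0).tolist(), proj(bot.camera_params('top'),X).round(0).tolist())
E
```

```text
[[ 510.2  -22.8   30. ]
 [ 502.3   32.4   30. ]
 [ 520.2  -77.8   30. ]
 [ 458.9  -31.3   30. ]
 [ 354.2 -103.    40. ]
 [ 560.3   80.4   16. ]
 [ 594.2 -136.6   16. ]
 [ 491.2 -152.7   40. ]]
nest [[-190.5   16.4]
 [-189.5   72.2]
 [-189.4  -39.5]
 [-242.4   16.3]
 [-357.2  -37.8]
 [-124.5  110.3]
 [-125.7 -109.4]
 [-230.  -108.8]]
pred inner mouth [[234.4  60.5]
 [448.7  61.2]
 [222.3  60.7]
 [460.7  61.4]]
[508, -23] 0 [[333.0, 82.0], [317.0, 179.0], [278.0, 124.0], [371.0, 140.0]] [[364.0, 242.0], [366.0, 297.0], [338.0, 270.0], [392.0, 269.0]]
[508, -23] 30 [[333.0, 77.0], [317.0, 182.0], [274.0, 123.0], [375.0, 140.0]] [[365.0, 240.0], [367.0, 296.0], [338.0, 268.0], [394.0, 267.0]]
[510.1579377  -22.84990574] 0 [[333.0, 80.0], [317.0, 177.0], [278.0, 122.0], [371.0, 137.0]] [[364.0, 241.0], [366.0, 296.0], [338.0, 269.0], [392.0, 268.0]]
[510.1579377  -22.84990574] 30 [[334.0, 75.0], [317.0, 180.0], [274.0, 121.0], [376.0, 138.0]] [[365.0, 239.0], [367.0, 295.0], [338.0, 267.0], [394.0, 266.0]]
```

```bash
python3 -m pendant '[[[0,-0.01,-0.7],[0,0,0],0.08],[[0,-0.01,-0.7],[0,0,0],0.08],[[0,-0.01,-0.7],[0,0,0],0.08],[[0,-0.01,-0.7],[0,0,0],0.08],[[0,-0.01,-0.7],[0,0,0],0.08],[[0,-0.01,-0.7],[0,0,0],0.08],[[0,-0.01,-0.7],[0,0,0],0.08],[[0,0,-0.7],[0,0,0],0.08],[[0,0,-0.7],[0,0,0],0.08],[[0,0,-0.6],[0,0,0],0.08]]'
```

```text
time: 2.65
tool_pos: [432.3, -36.3, 35.4]
tcp_rot: [-3.141, 0.001, 0.161]
contact_force: [0.1, 0.6, 0.3]
grip_width: 49.8
finger_force: 0.0
```

```bash
python3 -m pendant '[[[0.165,0.027,0],[0,0,0],0.08],[[0.165,0.027,0],[0,0,0],0.08],[[0.165,0.027,0],[0,0,0],0.08],[[0.165,0.027,0],[0,0,0],0.08],[[0.165,0.027,0],[0,0,0],0.08],[[0.17,-0.006,0],[0,0,0],0.08],[[0.17,-0.006,0],[0,0,0],0.08],[[0.17,-0.006,0],[0,0,0],0.08],[[0.17,-0.006,0],[0,0,0],0.08],[[0.17,-0.006,0],[0,0,0],0.08]]'
python3 -m pendant '[[[0.203,0,0],[0,0,0],0.08],[[0.203,0,0],[0,0,0],0.08],[[0.203,0,0],[0,0,0],0.08],[[0.203,0,0],[0,0,0],0.08],[[0.203,0,0],[0,0,0],0.08],[[0.203,0,0],[0,0,0],0.08],[[0.203,0,0],[0,0,0],0.08],[[0.203,0,0],[0,0,0],0.08],[[0.203,0,0],[0,0,0],0.08],[[0.203,0,0],[0,0,0],0.08]]'
cat > st.py <<'E'
from h import *
p=np.load('nest.npy');c,s=np.cos(p[2]),np.sin(p[2]); R=np.array([[c,-s],[s,c]])
o=bot.get_obs(); print(o['time'],'tcp nest',((o['tool_pos'][:2]-p[:2])@R).round(2),'z',round(o['tool_pos'][2],1),'F nest',(o['contact_force'][:2]@R).round(2),o['grip_width'])
E
python3 st.py; python3 -c "
from h import *
im,P=snap('top','t1'); cv2.imwrite('pics/t1c.png',cv2.resize(im[80:305,240:500],(650,562),interpolation=cv2.INTER_CUBIC))"
```

```text
time: 3.48
tool_pos: [483.5, -33.1, 36.8]
tcp_rot: [3.142, 0.0, 0.161]
contact_force: [-2.3, 0.8, 1.2]
grip_width: 49.5
finger_force: 1.6
time: 4.32
tool_pos: [544.6, -33.1, 36.7]
tcp_rot: [3.142, -0.0, 0.161]
contact_force: [-2.1, 0.4, 1.8]
grip_width: 49.8
finger_force: 1.6
4.3167 tcp nest [-158.08    0.77] z 36.7 F nest [-1.97  0.69] 49.79309141401036
```

View pics/t1c.png

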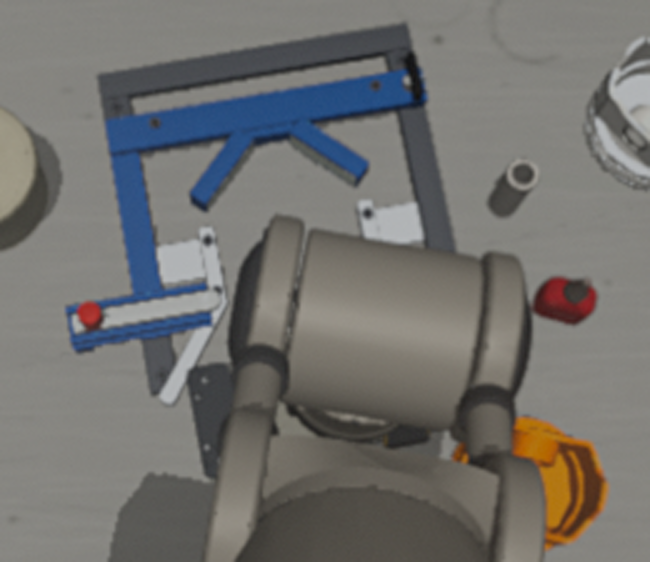

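```bash
python3 -m pendant '[[[0.132,0.02,0],[0,0,0],0.08],[[0.132,0.02,0],[0,0,0],0.08],[[0.132,0.02,0],[0,0,0],0.08],[[0.132,0.02,0],[0,0,0],0.08],[[0.132,0.02,0],[0,0,0],0.08],[[0.132,0.02,0],[0,0,0],0.08],[[0.132,0.02,0],[0,0,0],0.08],[[0.132,0.02,0],[0,0,0],0.08],[[0.132,0.02,0],[0,0,0],0.08],[[0.132,0.02,0],[0,0,0],0.08]]' >/dev/null; python3 st.py
```

```text
5.2 tcp nest [-118.25    0.48] z 36.7 F nest [-2.25 -0.15] 49.40331704636831
```

```bash
python3 -m pendant '[[[0.1,0.016,0],[0,0,0],0.08],[[0.1,0.016,0],[0,0,0],0.08],[[0.1,0.016,0],[0,0,0],0.08],[[0.1,0.016,0],[0,0,0],0.08],[[0.1,0.016,0],[0,0,0],0.08],[[0.1,0.016,0],[0,0,0],0.08],[[0.1,0.016,0],[0,0,0],0.08],[[0.1,0.016,0],[0,0,0],0.08],[[0.1,0.016,0],[0,0,0],0.08],[[0.1,0.016,0],[0,0,0],0.08]]' >/dev/null; python3 st.py
```

```text
6.0333 tcp nest [-87.99   0.4 ] z 36.7 F nest [-2.52 -0.24] 49.58845605296563
```

```bash
python3 -m pendant '[[[0.066,0.01,0],[0,0,0],0.08],[[0.066,0.01,0],[0,0,0],0.08],[[0.066,0.01,0],[0,0,0],0.08],[[0.066,0.01,0],[0,0,0],0.08],[[0.066,0.01,0],[0,0,0],0.08],[[0.066,0.01,0],[0,0,0],0.08],[[0.066,0.01,0],[0,0,0],0.08],[[0.066,0.01,0],[0,0,0],0.08],[[0.066,0.01,0],[0,0,0],0.08],[[0.066,0.01,0],[0,0,0],0.08]]' >/dev/null; python3 st.py
```

```text
6.8667 tcp nest [-68.05   0.22] z 36.7 F nest [-3.1 -0.1] 49.69611161696463
```

```bash
python3 -m pendant '[[[0.033,0.005,0],[0,0,0],0.08],[[0.033,0.005,0],[0,0,0],0.08],[[0.033,0.005,0],[0,0,0],0.08],[[0.033,0.005,0],[0,0,0],0.08],[[0.033,0.005,0],[0,0,0],0.08],[[0.033,0.005,0],[0,0,0],0.08],[[0.033,0.005,0],[0,0,0],0.08],[[0.033,0.005,0],[0,0,0],0.08],[[0.033,0.005,0],[0,0,0],0.08],[[0,0,0],[0,0,0],0.08]]' >/dev/null; python3 st.py
```

```text
7.7 tcp nest [-58.99   0.11] z 36.7 F nest [-0.99  1.01] 49.37226414824279
```

```bash
python3 -m pendant '[[[0.013,0.002,0],[0,0,0],0.08],[[0.013,0.002,0],[0,0,0],0.08],[[0.013,0.002,0],[0,0,0],0.08],[[0.013,0.002,0],[0,0,0],0.08],[[0.013,0.002,0],[0,0,0],0.08],[[0.013,0.002,0],[0,0,0],0.08],[[0.013,0.002,0],[0,0,0],0.08],[[0.013,0.002,0],[0,0,0],0.08],[[0,0,0],[0,0,0],0.08],[[0,0,0],[0,0,0],0.08]]' >/dev/null; python3 st.py
```

```text
8.5333 tcp nest [-56.     0.09] z 36.7 F nest [-1.55  0.39] 49.756966009149885
```

```bash
python3 -m pendant '[[[0.013,0.002,0],[0,0,0],0.08],[[0.013,0.002,0],[0,0,0],0.08],[[0.013,0.002,0],[0,0,0],0.08],[[0.013,0.002,0],[0,0,0],0.08],[[0.013,0.002,0],[0,0,0],0.08],[[0.013,0.002,0],[0,0,0],0.08],[[0.013,0.002,0],[0,0,0],0.08],[[0.013,0.002,0],[0,0,0],0.08],[[0,0,0],[0,0,0],0.08],[[0,0,0],[0,0,0],0.08]]' >/dev/null; python3 st.py
```

```text
9.3667 tcp nest [-52.81   0.08] z 36.8 F nest [-2.21 -1.35] 49.6890716179295
```

```bash
python3 -m pendant '[[[0.01,0.002,0],[0,0,0],0.08],[[0.01,0.002,0],[0,0,0],0.08],[[0.01,0.002,0],[0,0,0],0.08],[[0.01,0.002,0],[0,0,0],0.08],[[0.01,0.002,0],[0,0,0],0.08],[[0.01,0.002,0],[0,0,0],0.08],[[0.01,0.002,0],[0,0,0],0.08],[[0,0,0],[0,0,0],0.08],[[0,0,0],[0,0,0],0.08],[[0,0,0],[0,0,0],0.08]]' >/dev/null; python3 st.py
```

```text
10.2 tcp nest [-50.7    0.16] z 36.8 F nest [-1.44  0.87] 49.84115250330161
```

```bash
python3 -m pendant '[[[0.01,0.0015,0],[0,0,0],0.08],[[0.01,0.0015,0],[0,0,0],0.08],[[0.01,0.0015,0],[0,0,0],0.08],[[0.01,0.0015,0],[0,0,0],0.08],[[0.01,0.0015,0],[0,0,0],0.08],[[0.01,0.0015,0],[0,0,0],0.08],[[0.01,0.0015,0],[0,0,0],0.08],[[0,0,0],[0,0,0],0.08],[[0,0,0],[0,0,0],0.08],[[0,0,0],[0,0,0],0.08]]' >/dev/null; python3 st.py
```

```text
11.0333 tcp nest [-49.11   0.06] z 36.7 F nest [-5.   -0.95] 49.622516997652816
```

```bash
python3 -m pendant '[[[0.01,0.0015,0],[0,0,0],0.08],[[0.01,0.0015,0],[0,0,0],0.08],[[0.01,0.0015,0],[0,0,0],0.08],[[0.01,0.0015,0],[0,0,0],0.08],[[0.01,0.0015,0],[0,0,0],0.08],[[0.01,0.0015,0],[0,0,0],0.08],[[0,0,0],[0,0,0],0.08],[[0,0,0],[0,0,0],0.08],[[0,0,0],[0,0,0],0.08],[[0,0,0],[0,0,0],0.08]]' >/dev/null; python3 st.py
```

```text
11.8667 tcp nest [-4.862e+01  3.000e-02] z 36.5 F nest [-9.28 -1.65] 49.351898470363146
```

```bash
python3 -m pendant '[[[0.01,0.0015,0],[0,0,0],0.08],[[0.01,0.0015,0],[0,0,0],0.08],[[0.01,0.0015,0],[0,0,0],0.08],[[0.01,0.0015,0],[0,0,0],0.08],[[0,0,0],[0,0,0],0.08],[[0,0,0],[0,0,0],0.08],[[0,0,0],[0,0,0],0.08],[[0,0,0],[0,0,0],0.08],[[0,0,0],[0,0,0],0.08],[[0,0,0],[0,0,0],0.08]]' >/dev/null; python3 st.py
```

```text
12.7 tcp nest [-4.839e+01 -1.000e-02] z 36.4 F nest [-13.72  -1.28] 49.51271947810838
```

```bash
python3 -m pendant '[[[0,0,0],[0,0,0],0.08],[[0,0,0],[0,0,0],0.08],[[0,0,0],[0,0,0],0.08],[[0,0,0],[0,0,0],0.08],[[0,0,0],[0,0,0],0.08],[[0,0,0],[0,0,0],0.08],[[0,0,0],[0,0,0],0.08],[[0,0,0],[0,0,0],0.08],[[0,0,0],[0,0,0],0.08],[[0,0,0],[0,0,0],0.08]]' >/dev/null; python3 st.py
```

```text
13.5333 tcp nest [-4.841e+01 -1.000e-02] z 36.4 F nest [-13.04  -1.81] 50.111483339811265
```

The piston is seated. The contact is rigid and the push held at about 13 N, with the TCP at x=-48.4, so the piston centre is at about x=+5, which agrees with the knob position. Now I'll back off and lift.

```bash
python3 -m pendant '[[[-0.1,-0.016,0],[0,0,0],0.08],[[-0.1,-0.016,0],[0,0,0],0.08],[[-0.1,-0.016,0],[0,0,0],0.08],[[-0.1,-0.016,0],[0,0,0],0.08],[[-0.1,-0.016,0],[0,0,0],0.08],[[-0.1,-0.016,0],[0,0,0],0.08],[[-0.1,-0.016,0],[0,0,0],0.08],[[-0.1,-0.016,0],[0,0,0],0.08],[[-0.1,-0.016,0],[0,0,0],0.08],[[-0.1,-0.016,0],[0,0,0],0.08]]' >/dev/null; python3 st.py
python3 -m pendant '[[[0,0,0.5],[0,0,0],0.08],[[0,0,0.5],[0,0,0],0.08],[[0,0,0.5],[0,0,0],0.08],[[0,0,0.5],[0,0,0],0.08],[[0,0,0.5],[0,0,0],0.08],[[0,0,0.5],[0,0,0],0.08],[[0,0,0.5],[0,0,0],0.08],[[0,0,0.5],[0,0,0],0.08],[[0,0,0.5],[0,0,0],0.08],[[0,0,0.5],[0,0,0],0.08]]' >/dev/null; python3 st.py
python3 -c "
from h import *
im,P=snap('wrist','w2'); np.save('Pw2.npy',P,allow_pickle=True)"
```

```text
14.3667 tcp nest [-76.27   0.16] z 36.8 F nest [-0.22 -0.37] 49.20379574137947
15.2 tcp nest [-76.25   0.16] z 187.5 F nest [-0.23  0.78] 49.69817787778024
```

View pics/w2.png

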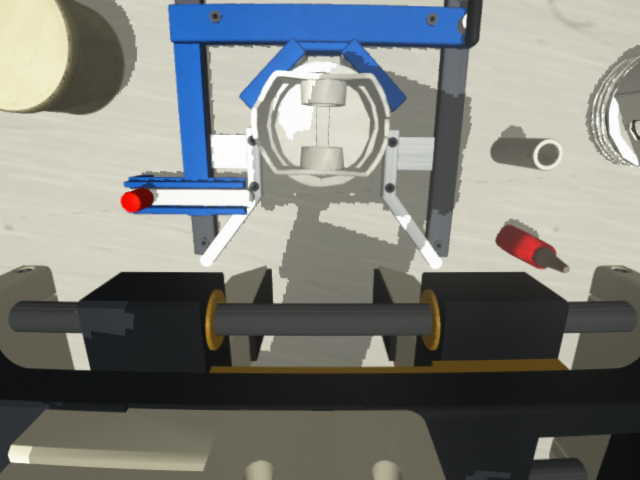

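The piston, centred near (320,125), sits symmetrically against both blue jaws. The knob top is at about (135,201), the bolt is still open, and the bystanders haven't moved.

```bash
python3 - <<'E'
from h import *
P=np.load('Pw2.npy',allow_pickle=True).item()
p=np.load('nest.npy');c,s=np.cos(p[2]),np.sin(p[2]); R=np.array([[c,-s],[s,c]])
w=unproj(P,[[320,187],[133,201],[143,197],[85,55]],[30,55,29,74])
print('nest',((w[:,:2]-p[:2])@R).round(1))
t=R@np.array([-54.6,155.5])+p[:2]; print('target world',t,'shift',t-bot.get_obs()['tool_pos'][:2])
E
```

```text
nest [[-47.5   2.3]
 [-54.8 152.9]
 [-56.  157.9]
 [ 50.6 163.2]]
target world [622.10067799 136.19018548] shift [ -4.88021872 156.95171273]
```

```bash
python3 -m pendant '[[[-0.02,0.65,0],[0,0,0],0],[[-0.02,0.65,0],[0,0,0],0],[[-0.02,0.65,0],[0,0,0],0],[[-0.02,0.65,0],[0,0,0],0],[[-0.02,0.65,0],[0,0,0],0],[[-0.02,0.65,0],[0,0,0],0],[[-0.02,0.65,0],[0,0,0],0],[[-0.02,0.65,0],[0,0,0],-0.1],[[0,0,0],[0,0,0],-0.1],[[0,0,0],[0,0,0],-0.1]]' >/dev/null; python3 st.py
python3 -m pendant '[[[0,0,-0.5],[0,0,0],-0.1],[[0,0,-0.5],[0,0,0],-0.1],[[0,0,-0.5],[0,0,0],-0.1],[[0,0,-0.5],[0,0,0],-0.1],[[0,0,-0.5],[0,0,0],-0.1],[[0,0,-0.5],[0,0,0],-0.1],[[0,0,-0.5],[0,0,0],-0.1],[[0,0,-0.5],[0,0,0],-0.1],[[0,0,-0.3],[0,0,0],-0.1],[[0,0,-0.25],[0,0,0],-0.1]]' >/dev/null; python3 st.py
```

```text
16.0833 tcp nest [-56.12 155.76] z 186.1 F nest [ 0.56 -0.21] 41.47590947645801
16.9167 tcp nest [-56.3 153.9] z 49.1 F nest [-1.06 -0.28] 41.40488630589133
```

```bash
python3 -m pendant '[[[0,0,0],[0,0,0],-0.43],[[0,0,0],[0,0,0],-0.43],[[0,0,0],[0,0,0],-0.43],[[0.027,-0.165,0],[0,0,0],-0.43],[[0.027,-0.165,0],[0,0,0],-0.43],[[0.027,-0.165,0],[0,0,0],-0.43],[[0.027,-0.165,0],[0,0,0],-0.43],[[0.027,-0.165,0],[0,0,0],-0.43],[[0.027,-0.165,0],[0,0,0],-0.43],[[0.027,-0.165,0],[0,0,0],-0.43]]' >/dev/null; python3 st.py
```

```text
17.75 tcp nest [-55.68 119.22] z 50.4 F nest [0.25 3.37] 26.344743295771643
```

```bash
python3 -m pendant '[[[0.02,-0.132,0],[0,0,0],-0.43],[[0.02,-0.132,0],[0,0,0],-0.43],[[0.02,-0.132,0],[0,0,0],-0.43],[[0.02,-0.132,0],[0,0,0],-0.43],[[0.02,-0.132,0],[0,0,0],-0.43],[[0.02,-0.132,0],[0,0,0],-0.43],[[0.02,-0.132,0],[0,0,0],-0.43],[[0.01,-0.066,0],[0,0,0],-0.43],[[0.01,-0.066,0],[0,0,0],-0.43],[[0,0,0],[0,0,0],-0.43]]' >/dev/null; python3 st.py
```

```text
18.5833 tcp nest [-56.18  87.16] z 50.1 F nest [1.06 0.53] 26.37809133194604
```

```bash
python3 -m pendant '[[[0.005,-0.025,0],[0,0,0],-0.43],[[0.005,-0.025,0],[0,0,0],-0.43],[[0.005,-0.025,0],[0,0,0],-0.43],[[0.005,-0.025,0],[0,0,0],-0.43],[[0.005,-0.025,0],[0,0,0],-0.43],[[0.005,-0.025,0],[0,0,0],-0.43],[[0.005,-0.025,0],[0,0,0],-0.43],[[0.005,-0.025,0],[0,0,0],-0.43],[[0,0,0],[0,0,0],-0.43],[[0,0,0],[0,0,0],-0.43]]' >/dev/null; python3 st.py
```

```text
19.4167 tcp nest [-56.23  81.84] z 50.0 F nest [-0.91  3.68] 26.13864286445714
```

```bash
python3 -m pendant '[[[0,-0.02,0],[0,0,0],-0.43],[[0,-0.02,0],[0,0,0],-0.43],[[0,-0.02,0],[0,0,0],-0.43],[[0,0,0],[0,0,0],-0.43],[[0,0,0],[0,0,0],-0.43],[[0,0,0],[0,0,0],-0.43],[[0,0,0],[0,0,0],-0.43],[[0,0,0],[0,0,0],-0.43],[[0,0,0],[0,0,0],-0.43],[[0,0,0],[0,0,0],-0.43]]' >/dev/null; python3 st.py
```

```text
20.25 tcp nest [-56.29  81.65] z 50.1 F nest [-0.49  9.5 ] 26.257113723612353
```

The bolt is against its end stop: the force rose to 9.5 N and the knob is at y≈85. I'll centre the fingers off the knob, lift and check.

```bash
python3 -m pendant '[[[-0.01,0.05,0],[0,0,0],-0.4],[[-0.01,0.05,0],[0,0,0],-0.35],[[0,0.05,0],[0,0,0],-0.3],[[0,0,0],[0,0,0],-0.25],[[0,0,0],[0,0,0],-0.2],[[0,0,0.3],[0,0,0],-0.2],[[0,0,0.5],[0,0,0],-0.2],[[0,0,0.5],[0,0,0],-0.2],[[0,0,0.5],[0,0,0],-0.2],[[0,0,0.5],[0,0,0],-0.2]]' >/dev/null; python3 st.py
python3 -m pendant '[[[-0.4,-0.4,0.5],[0,0,0],-0.2],[[-0.4,-0.4,0.5],[0,0,0],-0.2],[[-0.4,-0.4,0.5],[0,0,0],-0.2],[[-0.4,-0.4,0.5],[0,0,0],-0.2],[[-0.4,-0.4,0.5],[0,0,0],-0.2],[[-0.4,-0.4,0.3],[0,0,0],-0.2],[[0,0,0],[0,0,0],-0.2],[[0,0,0],[0,0,0],-0.2],[[0,0,0],[0,0,0],-0.2],[[0,0,0],[0,0,0],-0.2]]' >/dev/null; python3 st.py
python3 - <<'E'
from h import *
im,P=snap('wrist','w3')
p=np.load('nest.npy');c,s=np.cos(p[2]),np.sin(p[2]); R=np.array([[c,-s],[s,c]])
a=R@np.array([-54.6,85])+p[:2]; b=R@np.array([4.9-50.5,0])+p[:2]; print('knob pred',proj(P,[[*a,55]]),'crown rear',proj(P,[[*b,30]]))
E
```

```text
21.0833 tcp nest [-55.92  84.12] z 120.7 F nest [0.92 0.14] 36.87986903278696
21.9167 tcp nest [-138.33   25.35] z 202.6 F nest [ 0.83 -0.36] 36.932744563314785
knob pred [[247.43160914 119.77227419]] crown rear [[352.18002693 110.01152977]]
```

View pics/w3.png

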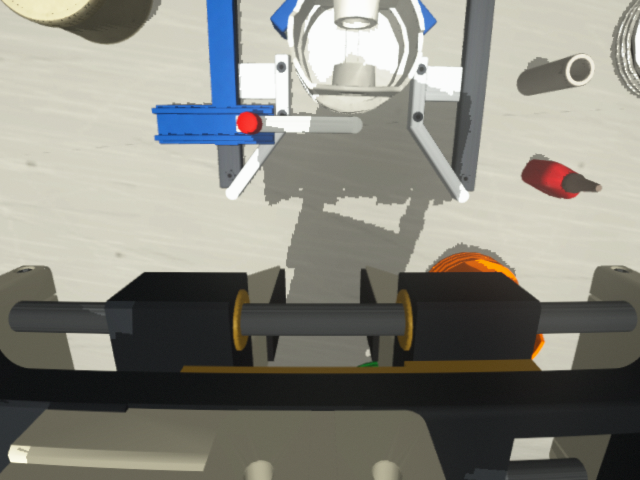

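The knob is at (248,122), against a predicted (247,120) for fully closed. The bar runs behind the piston, whose crown rear is at (353,111) against a predicted (352,110). Everything else is in place and the gripper is clear, so I'm handing in.

```bash
python3 -c "
from plant import bot
print(bot.close_job())"
```

```text
the job is handed in; nothing more can be done
None
```

The piston was pressed home in the V at about 13 N, the bolt is fully across behind it, the gripper is clear, and the job is handed in (about 22 s used, verdict not shown).

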